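# Shut and lock the sliding cover of a syringe-tube box

## Robot

A 7-joint arm with a two-finger parallel gripper is mounted at the origin on the work surface. World frame = base frame: x ahead of the robot, y to its left, z up, the work surface at z = 0. Lengths are in mm, angles in rad, forces in N, time in s.
With the tool pointing down it reaches from about 400 to 875 mm from the base axis. Payload 4.4 kg.
Tool frame: the origin (TCP) lies at the very end of the fingers, on their centre line; the grasp point (between the pads) lies 19 mm behind it (grip_depth is the distance from the TCP to the grasp point, in mm); z points along the fingers, y is the direction in which the jaws open and shut (so a half turn about z gives the same grasp; the last joint's range is limited). The gripper opens to 85 mm and grips with 20 to 120 N. Pads are 22 mm wide; open, the fingers measure 114 mm over their backs; the gripper's body (76 mm by 85 mm) begins 54 mm behind the grasp point. The pads swing forward as they close: fully open they stand 13 mm farther back than shut.
Start: joints at [-1.37, 0.628, 0.038, 1.517, -0.027, 0.996, -0.02], TCP at [171.345, 627.024, 231.313] pointing down, gripper open.
Joint ranges: [-3.06, 3.06], [-0.37, 2.12], [-1.25, 1.32], [0.18, 2.47], [-1.1, 4.24], [0.23, 1.98], [-2.94, 2.94]. Speed limits (rad/s): [2.57, 2.57, 3.14, 3.14, 3.14, 3.14, 3.14].

## Interface

Orientations are given as [roll, pitch, yaw] about the fixed x, y, z axes, in that order (R = Rz(yaw) Ry(pitch) Rx(roll)).
In Python, from cell import read_state, get_image, finish_job, recognise, outline_of, grip_depth gives the robot as it stands. The module is installed in compiled form; this text tells all that it offers.
- The arm moves only by the tool send_rows, never from a script. Its argument "rows" is a list of rows, each a list of 5 numbers: the gripper command: -1 is shut, 1 is fully open, values between are in proportion, then the shift along the tool's x, y, z in m, then the turn about the tool's z in rad. In form: [[claw, tx, ty, tz, roll], ...]. A call has 1 to 12 rows; each row shifts and turns the pose as measured when the row begins, along the tool's axes as they then stand; what a row does not reach is not made up. A row lasts 1/12 s, in which the tool goes at most 41.7 mm and 7.16 degrees, less where a joint would pass 70% of its speed; a pose out of reach is approached as far as the arm can. A call with a gripper value outside its range is refused whole. The fingers move at their own pace and stop on an object; the grip force is fixed at half the most. Time passes only in rows, so rows that do not move let the fingers close. It gives the time, the measured TCP pose, the force and the opening at its end, in the units of the state.
- read_state(): the state, without advancing time (a new reading comes with each control period).
- get_image(name): name is "scene" or "top"; returns a dict with "image" (384x512x3 uint8, blue, green, red), "z_map" (384x512 float32, mm along the optical axis (not along the pixel's ray), 0 where there is no reading), "K" (3x3 intrinsics, pixels), "dist" ([k1, k2, p1, p2, k3] as OpenCV has them; the pictures are not rectified), "R" (3x3) and "t" (3): a world point X has camera coordinates R X + t. Camera axes: x right, y down, z forward; pixel columns grow to the right and rows downward; lengths in mm; the calibration is good to about 2 mm. A picture is of the moment at which its call begins.
- finish_job(): hands the job in, once; it reports no verdict.
Trained networks look in a picture, given as the dict that the camera call returned (one of the last four; its "shot" number tells which), for a name from the list of things; names that differ only in an ending like _2 or _b are one class to them, and where a whole thing is asked for, a point or a joint stands for the part that bears it (a point fixed in the world has none). Each returns a list of dicts, best first, with "score" (0 to 1); they miss things now and then, are a little off and sometimes report something else, mostly with a low value. They report only what shows in the picture. A call takes as long as a camera call.
- recognise(picture, query): "box" ([left, top, right, bottom] in pixels, round what is visible of it).
- outline_of(picture, query): "mask" (384x512 bool, what is visible of it) and "box" ([left, top, right, bottom] in pixels, round what is visible of it).
The state is a dict: "clock": time; "qpos": joint angles; "qd": joint speeds; "tau": joint torques, N m; "eef_pos": TCP position; "tool_rot": TCP orientation; "force": force on the tool from outside, world axes, zero at the start; "torque": the same for the moment, N m; "width": finger opening in mm.
Only numpy, scipy, OpenCV 4.12 (cv2) and the standard library are available. Lean on these libraries where they do the work, as an engineer would, in place of code of your own. Each camera call takes 0.05 s, during which the arm holds its last target.

## Task

The steel cover of the white syringe-tube box stands open. With the fingertips or the outside of the fingers, push the cover's black knob along the L-shaped slot until the cover is fully shut, then push it round the corner to the very end of the short leg, so that the cover is locked, and leave it there. Only push the knob: do not pinch it or pull it up, push with no more force than a hand would, and leave the jar, the vial and the carton around the box where they stand.

Things in the scene. Friction and masses are not known exactly. Their poses are not given: they have to be found in the camera images.
- dispenser: White box fixed to the table, 190 (x) x 270 (y) x 70 mm high. Origin: centre of underside; x points to its rear (away from the robot), y to its left, z up. Over its front half (x -95 to 0 mm, all of y) lies an aluminium gate plate, 6 mm thick, upper face 83 mm above the table, with the L-shaped slot. The tube compartment is at the rear left. Nothing on the box but the knob is higher than 85 mm.
- knob: Black round knob, 26 mm in diameter, on a 10 mm pin standing upright in the slot. Origin: on its axis, 71 mm above the table; axes parallel to the box's. Underside 88 mm, top 121 mm, straight side 92 to 118 mm above the table. It moves with the cover along the box's y and, only at the slot's corner, across along x; it stays where left. It is not fastened upward (22 mm), but must not be pulled up.
- cover (a joint): Travel of the dark steel cover, and with it the knob, along the box's +y, in m: 0 fully open, 0.110 fully shut (a firm stop, knob at the slot's corner). It starts between 0 and 0.045. Friction about 2 N, no spring.
- crosslide (a joint): Travel of the knob across the cover along the box's +x, in m: 0 in the long leg, 0.035 at the end of the short leg (firm stop, locked). It starts at 0. Friction about 1.5 N, no spring.
- slot_corner (a point): Corner of the 14 mm wide slot: the knob's axis is here when the cover is shut, not yet locked. In the box's frame x -65, y +55, z 83 mm (upper face of the gate plate). The long leg comes here along y from y = -55 mm (cover fully open). The inner corner is rounded, 6 mm.
- slot_end (a point): End of the slot's short leg: the knob's axis is here when the cover is locked. In the box's frame x -30, y +55, z 83 mm (upper face of the gate plate). The short leg runs here from the corner along the box's +x.
- jar: Bystander: closed glass jar with a white cap, 48 mm in diameter, 65 mm high, standing upright beside or behind the box. Origin: centre of its underside.
- vial: Bystander: amber glass vial with a white cap, 28 mm in diameter, 55 mm high, standing upright beside or behind the box. Origin: centre of its underside.
- carton: Bystander: cardboard carton, 45 x 60 mm, 40 mm high, beside or behind the box. Origin: centre of its underside.

How it is judged:
By the outcome, as a careful person would: the job done as asked, in the order asked, and still so for the second after the job is handed in, with the robot touching nothing.
It also fails if it takes over 45 s, if anything falls off the work surface, if the arm or the gripper's body presses on something with over 40 N, if the wrist force passes 120 N, or if a joint passes its speed limit or range.

## Working session

There is one attempt and no reset: what is moved stays moved. The work goes in short steps, Python scripts to look and compute and a tool call to move; the robot and the scene stay as the last step left them, time stands still between calls to the robot, and variables do not carry over. Pictures are saved under pics/ and viewed, and the job is handed in when it is done.

Besides the shell and the picture viewer there is one more tool, called after "Call:" by a JSON object that holds its "method" and its "body". send_rows: Moves the arm, as the interface text tells. Its arguments: {"type":"object","properties":{"rows":{"type":"array"}},"required":["rows"]}

```bash
mkdir -p pics; python3 - <<'E'
from cell import *
import cv2,numpy as np
s=read_state();print({k:np.round(v,3) for k,v in s.items()})
for n in("scene","top"):
    p=get_image(n);cv2.imwrite(f"pics/{n}0.png",p["image"])
    print(n,p["K"].round(1).tolist(),p["R"].round(3).tolist(),p["t"].round(1),p["dist"])
    np.savez(f"{n}0.npz",**{k:p[k] for k in("image","z_map","K","dist","R","t")})
    for q in("dispenser","knob","cover","jar","vial","carton"):
        print(q,[(np.round(r["box"]),round(r["score"],2)) for r in recognise(p,q)][:3])
E
```

```text
{'clock': np.float64(0.0), 'qpos': array([-1.37 ,  0.629,  0.038,  1.518, -0.027,  0.996, -0.02 ]), 'qd': array([-0.002, -0.002, -0.   ,  0.   ,  0.002,  0.   ,  0.   ]), 'tau': array([-0.0000e+00, -5.6340e+01,  1.2270e+00, -1.9345e+01,  1.1000e-02,
        1.0000e-02, -0.0000e+00]), 'eef_pos': array([171.151, 626.414, 230.381]), 'tool_rot': array([-3.14 ,  0.   ,  2.875]), 'force': array([-0.399,  0.493, -0.044]), 'torque': array([-0.056,  0.004, -0.018]), 'width': np.float64(85.664)}
scene [[403.3, 0.0, 255.6], [0.0, 403.3, 194.9], [0.0, 0.0, 1.0]] [[-0.732, 0.681, 0.013], [0.395, 0.44, -0.807], [-0.555, -0.585, -0.591]] [ 447.7 -199.8 1198. ] [-0.13047341  0.          0.          0.          0.        ]
dispenser [(array([215., 158., 381., 283.]), 0.62)]
knob [(array([299., 159., 314., 178.]), 0.72)]
cover [(array([252., 161., 337., 235.]), 0.67), (array([301., 161., 313., 178.]), 0.45)]
jar [(array([397., 212., 423., 250.]), 0.6)]
vial [(array([204., 180., 218., 210.]), 0.57)]
carton [(array([293., 272., 331., 312.]), 0.98)]
top [[482.1, 0.0, 249.5], [0.0, 482.1, 193.9], [0.0, 0.0, 1.0]] [[0.017, -1.0, -0.016], [-0.99, -0.015, -0.139], [0.139, 0.018, -0.99]] [  29.4  649.9 1169.7] [-0.00398867  0.          0.          0.          0.        ]
dispenser [(array([160., 165., 292., 276.]), 0.61)]
knob []
cover [(array([191., 178., 260., 257.]), 0.92)]
jar [(array([142., 258., 168., 281.]), 0.84)]
vial [(array([296., 187., 305., 194.]), 0.43)]
carton [(array([164., 165., 193., 186.]), 0.7)]
```

```bash
python3 - <<'E'
import cv2,numpy as np
a=cv2.imread("pics/scene0.png")[130:330,180:440];cv2.imwrite("pics/s0c.png",cv2.resize(a,None,fx=3,fy=3,interpolation=2))
a=cv2.imread("pics/top0.png")[130:330,120:340];cv2.imwrite("pics/t0c.png",cv2.resize(a,None,fx=3,fy=3,interpolation=2))
E
```

```text
(no output)
```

View pics/s0c.png

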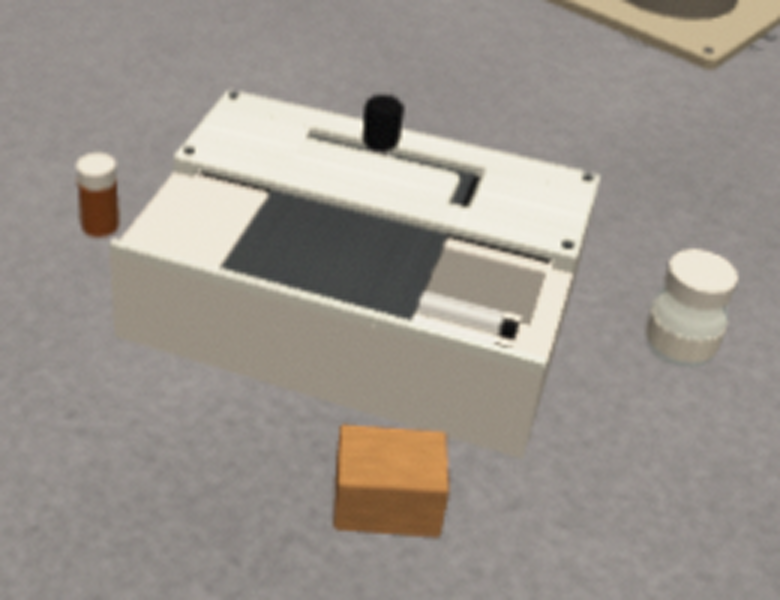

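View pics/t0c.png

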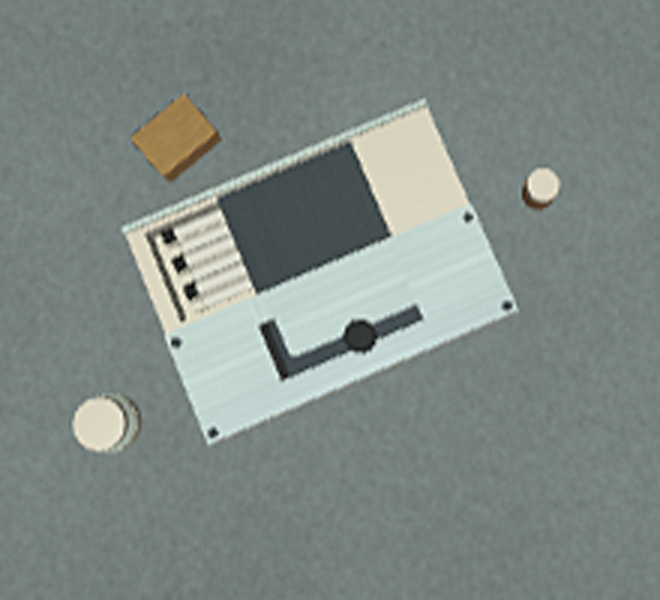

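View pics/top0.png

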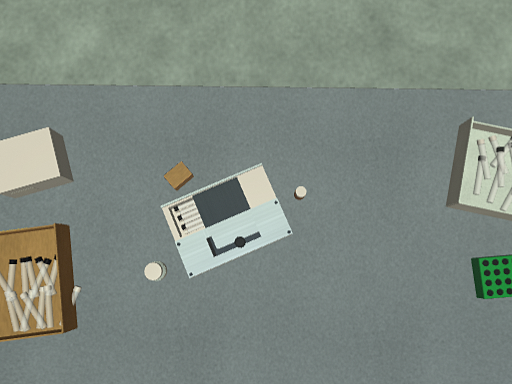

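The top view shows the box rotated, with the plate's front corners near pixels (189,278) and (292,233), the slot corner near (214,254), and the knob near (240,241). The jar is to the left, the vial to the right and the carton behind. Next I'll measure the box pose.

```bash
cat > h.py <<'E'
import numpy as np,cv2
def ray(d,px,z):
    u=cv2.undistortPoints(np.array(px,float).reshape(-1,1,2),d["K"],d["dist"]).reshape(-1,2)
    v=np.c_[u,np.ones(len(u))]@d["R"]; c=-d["R"].T@d["t"]
    return c+v*((z-c[2])/v[:,2])[:,None]
def proj(d,X):
    return cv2.projectPoints(np.array(X,float).reshape(-1,1,3),cv2.Rodrigues(d["R"])[0],d["t"],d["K"],d["dist"])[0].reshape(-1,2)
E
python3 - <<'E'
from h import *
from scipy.optimize import least_squares
d0=np.load("top0.npz");d1=np.load("scene0.npz")
d0={k:d0[k] for k in d0};d1={k:d1[k] for k in d1}
T=lambda x,y:(x/3-1/3+120,y/3-1/3+130)
S=lambda x,y:(x/3-1/3+180,y/3-1/3+130)
# name: box pt, top px, scene px
B=np.array([[-95,135],[-95,-135],[-72,62],[-23,62]])
tp=ray(d0,[T(207,445),T(518,311),T(285,381),T(260,323)],83)
sp=ray(d1,[S(600,177),S(232,92),S(485,168),S(470,208)],83)
print(tp.round(1));print(sp.round(1))
Bs=np.array([[-95,135],[-95,-135],[-72,62],[-23,48]])
def fit(B,W):
    f=lambda p:((B@np.array([[np.cos(p[2]),np.sin(p[2])],[-np.sin(p[2]),np.cos(p[2])]])+p[:2])-W[:,:2]).ravel()
    r=least_squares(f,[600,0,-.4]);return r.x,r.fun.reshape(-1,2).round(1)
for b,w in((B,tp),(B,sp)):
    print(fit(b,w))
k=ray(d0,[T(361,334)],121);print("knob top",k)
# z from depth at a plate points
z=d0["z_map"]
for n,px in(("plate",(205,255)),("knob",(240,241)),("table",(240,290)),("plate2",(275,230))):
    zz=z[px[1],px[0]]
    u=cv2.undistortPoints(np.array([[px]],float),d0["K"],d0["dist"]).ravel()
    print(n,(d0["R"].T@(np.array([u[0],u[1],1])*zz-d0["t"])).round(1))
print("jar",ray(d0,[T(99,424)],65),"vial",ray(d0,[T(542,186)],55))
E
```

```text
[[438.9 181.1  83. ]
 [549.6 -65.7  83. ]
 [490.5 120.3  83. ]
 [536.5 141.7  83. ]]
[[442.  180.9  83. ]
 [552.1 -61.   83. ]
 [491.9 122.3  83. ]
 [535.3 143.3  83. ]]
(array([5.81582264e+02, 9.49957522e+01, 4.18456729e-01]), array([[ 1. , -1.4],
       [ 0.1, -1.3],
       [ 0.1,  2.1],
       [-1.1,  0.6]]))
(array([5.83032094e+02, 9.77567981e+01, 4.28292692e-01]), array([[-1.4,  0.2],
       [ 0.5, -3.5],
       [-0.1,  2. ],
       [ 1. ,  1.3]]))
knob top [[527.45628119  58.81780637 121.        ]]
plate [494.1 143.6  84.2]
knob [527.5  58.8 120.7]
table [408.4  60.6   3.7]
plate2 [556.8 -23.8  85. ]
jar [[453.4828252  272.05771019  65.        ]] vial [[655.5274302  -87.15893143  55.        ]]
```

Call:
{"method": "send_rows", "body": {"rows": [[-1,0,0,0,0.11],[-1,0,0,0,0.11],[-1,0,0,0,0.11],[-1,0,0,0,0.11],[-1,0,0,0,0.11],[-1,0,0,0,0.11],[-1,0,0,0,0.11],[-1,0,0,0,0.11],[-1,0,0,0,0]]}}

```text
clock: 1.45
eef_pos: [171.2, 627.2, 231.8]
tool_rot: [-3.141, -0.001, 1.952]
force: [-0.2, 0.1, 0.7]
width: -0.3
```

Call:
{"method": "send_rows", "body": {"rows": [[-1,-0.035,0.005,0,-0.04],[-1,-0.035,0.005,0,0],[-1,-0.035,0.005,0,0],[-1,-0.035,0.005,0,0],[-1,-0.035,0.005,0,0],[-1,-0.035,0.005,0,0],[-1,-0.035,0.005,0,0],[-1,-0.035,0.005,0,0],[-1,-0.035,0.005,0,0],[-1,-0.035,0.005,0,0],[-1,-0.035,0.005,0,0],[-1,-0.035,0.005,0,0]]}}

```text
clock: 2.45
eef_pos: [407.5, 270.2, 229.0]
tool_rot: [3.137, -0.011, 2.059]
force: [-0.3, 0.5, 0.4]
width: 0.0
```

```bash
cat > bf.py <<'E'
from h import *
from cell import *
O=np.array([582.,96.]);Y=.422
def tobox(p): 
    d=np.array(p[:2])-O;c,s=np.cos(Y),np.sin(Y);return np.array([c*d[0]+s*d[1],-s*d[0]+c*d[1]])
def where():
    s=read_state();print("t",round(float(s["clock"]),2),"box xy",tobox(s["eef_pos"]).round(1),"z",round(float(s["eef_pos"][2]),1),"yaw err",round(float(s["tool_rot"][2]-Y-np.pi/2),3),"F",np.round(s["force"],1))
E
python3 -c "
from bf import *
where()"
```

```text
t 2.45 box xy [-87.8 230.4] z 229.0 yaw err 0.067 F [-0.3  0.5  0.4]
```

Call:
{"method": "send_rows", "body": {"rows": [[-1,-0.035,0.003,0,0.03],[-1,-0.035,0.003,0,0.03],[-1,-0.035,0.003,0,0],[-1,-0.035,0.003,0,0],[-1,-0.035,0.003,0,0],[-1,-0.035,0.003,0,0],[-1,-0.035,0.003,0,0],[-1,-0.035,0.003,0,0],[-1,0,0,0,0],[-1,0,0,0,0]]}}

```text
clock: 3.28
eef_pos: [562.4, 5.9, 228.9]
tool_rot: [3.129, -0.004, 2.02]
force: [-1.2, 0.7, 0.1]
width: -0.2
```

```bash
python3 -c "
from bf import *
where()"
```

```text
t 3.28 box xy [-54.8 -74.1] z 228.9 yaw err 0.028 F [-1.2  0.7  0.1]
```

Call:
{"method": "send_rows", "body": {"rows": [[-1,0.01,-0.01,0.02,0.03],[-1,0,0,0.02,0],[-1,0,0,0.02,0],[-1,0,0,0.02,0],[-1,0,0,0.02,0],[-1,0,0,0,0],[-1,0,0,0,0]]}}

```text
clock: 3.87
eef_pos: [551.0, 15.4, 127.9]
tool_rot: [3.122, -0.004, 2.008]
force: [-0.0, 0.4, 0.5]
width: -0.1
```

```bash
python3 - <<'E'
from bf import *
where()
for n in("scene","top"):
    p=get_image(n);a=p["image"][110:310,150:410]
    cv2.imwrite(f"pics/{n}1.png",cv2.resize(a,None,fx=3,fy=3,interpolation=2))
E
```

```text
t 3.87 box xy [-61.3 -60.8] z 127.9 yaw err 0.015 F [-0.   0.4  0.5]
```

View pics/scene1.png

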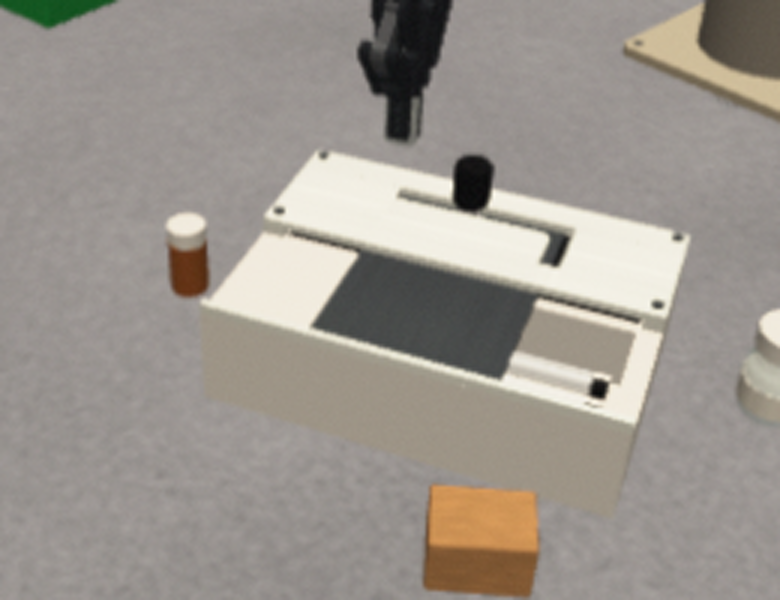

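View pics/top1.png

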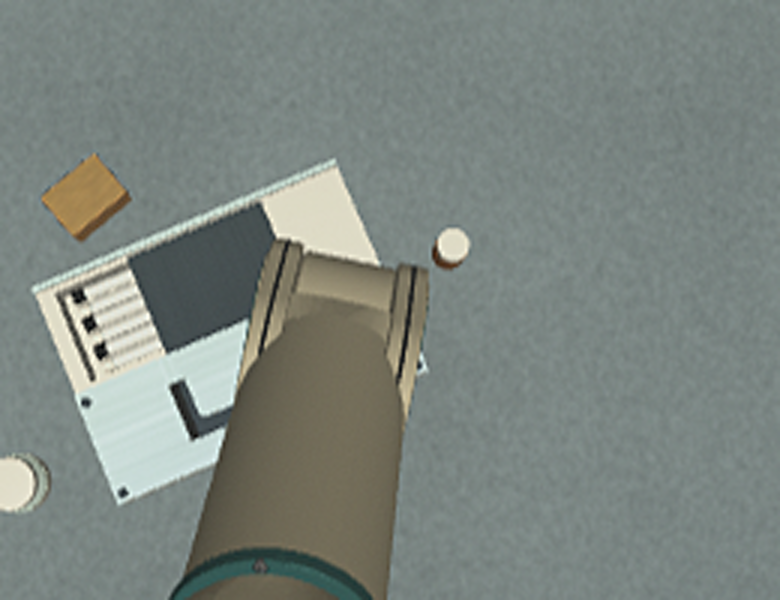

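Call:
{"method": "send_rows", "body": {"rows": [[-1,0,-0.004,0.015,0.015],[-1,0,0,0.014,0],[-1,0,0,0,0],[-1,0.008,0,0,0],[-1,0.008,0,0,0],[-1,0,0,0,0]]}}

```text
clock: 4.47
eef_pos: [546.6, 30.9, 107.0]
tool_rot: [3.108, 0.001, 1.995]
force: [-1.0, 1.5, -0.6]
width: 0.2
```

```bash
python3 -c "
from bf import *
where()"
```

```text
t 4.47 box xy [-58.9 -44.9] z 107.0 yaw err 0.002 F [-1.   1.5 -0.6]
```

Call:
{"method": "send_rows", "body": {"rows": [[-1,0,-0.008,0.009,0],[-1,0,0,0.003,0],[-1,0.005,0,0,0],[-1,0.005,0,0,0],[-1,0,0,0,0]]}}

```text
clock: 4.88
eef_pos: [537.9, 39.8, 98.4]
tool_rot: [3.1, 0.003, 1.998]
force: [0.2, -0.6, -0.2]
width: -0.0
```

```bash
python3 -c "
from bf import *
where()"
```

```text
t 4.88 box xy [-63.2 -33.2] z 98.4 yaw err 0.006 F [ 0.2 -0.6 -0.2]
```

Call:
{"method": "send_rows", "body": {"rows": [[-1,0.005,-0.001,0,0],[-1,0.005,0,0,0],[-1,0.006,0,0,0],[-1,0.006,0,0,0],[-1,0.006,0,0,0],[-1,0,0,0,0]]}}

```text
clock: 5.38
eef_pos: [526.1, 66.1, 99.2]
tool_rot: [3.098, 0.007, 1.997]
force: [0.0, -0.8, -0.4]
width: 0.3
```

```bash
cat > look.py <<'E'
from bf import *
import sys
where()
p=get_image("scene");a=p["image"][110:310,150:410]
cv2.imwrite(f"pics/{sys.argv[1]}.png",cv2.resize(a,None,fx=3,fy=3,interpolation=2))
r=recognise(p,"knob")
for q in r[:2]:
    b=q["box"];print(np.round(b,1),round(q["score"],2))
# knob by colour: match predicted projections
for by in (55,):
  for bx in(-65,-30):
    c,s=np.cos(Y),np.sin(Y);w=O+[c*bx-s*by,s*bx+c*by];print("pred top centre",bx,by,proj(p,[[*w,121],[*w,88]]).round(1).tolist())
E
python3 look.py s2
```

```text
t 5.38 box xy [-63.3  -4.4] z 99.2 yaw err 0.005 F [ 0.  -0.8 -0.4]
[316.4 163.9 328.3 184.5] 0.55
pred top centre -65 55 [[340.3, 170.7], [338.1, 184.6]]
pred top centre -30 55 [[336.1, 179.9], [333.8, 194.1]]
```

View pics/s2.png

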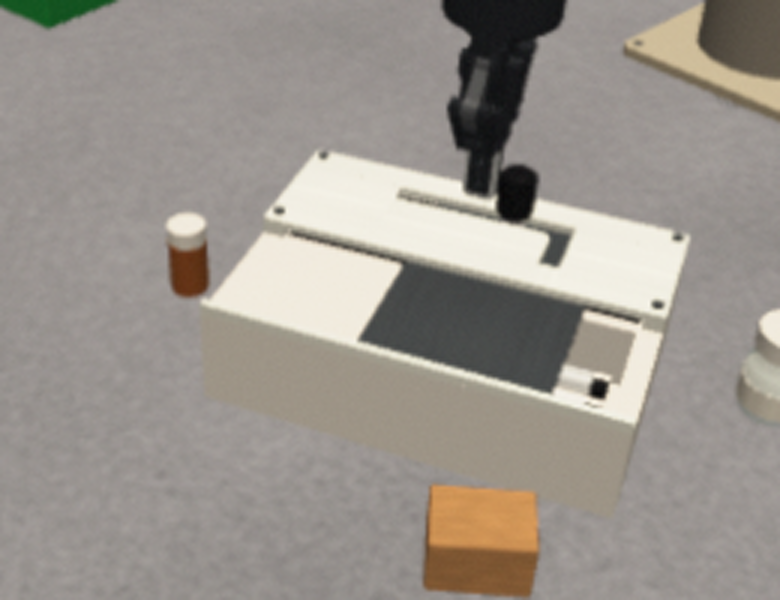

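The knob has moved with the finger to pixel (322,172), and the cover has followed. I'll keep pushing.

Call:
{"method": "send_rows", "body": {"rows": [[-1,0.006,-0.001,0,0],[-1,0.006,0,0,0],[-1,0.006,0,0,0],[-1,0.005,0,0,0],[-1,0.004,0,0,0],[-1,0,0,0,0]]}}

```text
clock: 5.98
eef_pos: [514.8, 90.8, 99.4]
tool_rot: [3.095, 0.009, 1.995]
force: [-0.2, -0.8, 1.2]
width: 0.3
```

```bash
python3 look.py s3
```

```text
t 5.98 box xy [-63.4  22.8] z 99.4 yaw err 0.002 F [-0.2 -0.8  1.2]
[329.1 167.5 344.7 189.2] 0.57
pred top centre -65 55 [[340.3, 170.7], [338.1, 184.6]]
pred top centre -30 55 [[336.1, 179.9], [333.8, 194.1]]
```

Call:
{"method": "send_rows", "body": {"rows": [[-1,0.003,0,0,0],[-1,0.003,0,0,0]]}}

```text
clock: 6.25
eef_pos: [512.7, 95.1, 99.4]
tool_rot: [3.095, 0.01, 1.993]
force: [-0.2, -1.6, 0.8]
width: -0.2
```

```bash
python3 look.py s4
```

```text
t 6.25 box xy [-63.6  27.6] z 99.4 yaw err 0.0 F [-0.2 -1.6  0.8]
[331.5 168.9 345.1 188.1] 0.5
pred top centre -65 55 [[340.3, 170.7], [338.1, 184.6]]
pred top centre -30 55 [[336.1, 179.9], [333.8, 194.1]]
```

View pics/s4.png

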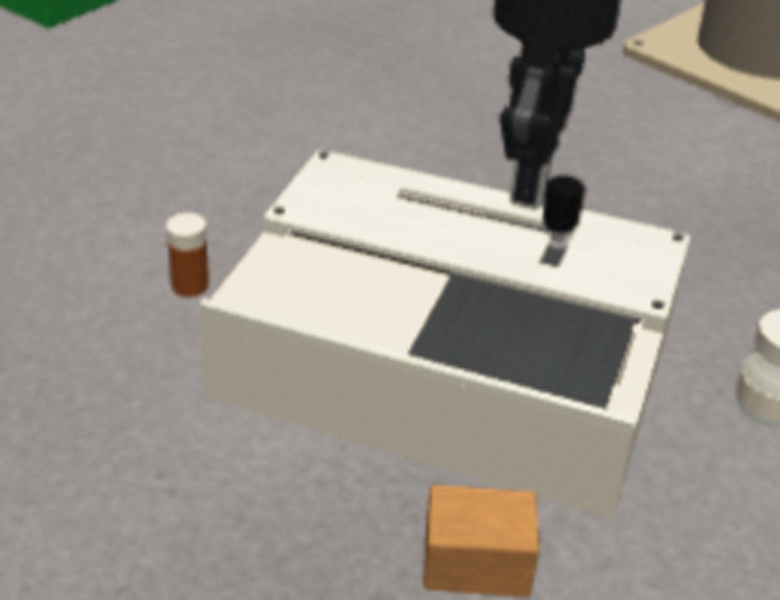

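Nearly shut, with a small gap still visible at (629,345) in the crop. I'll push gently up to the stop.

Call:
{"method": "send_rows", "body": {"rows": [[-1,0.003,-0.001,0,0],[-1,0.003,0,0,0]]}}

```text
clock: 6.52
eef_pos: [511.1, 98.4, 99.7]
tool_rot: [3.092, 0.013, 1.991]
force: [2.7, -10.0, -0.8]
width: -0.1
```

Call:
{"method": "send_rows", "body": {"rows": [[-1,0.003,0,0,0],[-1,0.002,0,0,0]]}}

```text
clock: 6.68
eef_pos: [511.2, 97.8, 99.9]
tool_rot: [3.09, 0.021, 1.987]
force: [2.3, -4.7, -0.9]
width: -0.2
```

```bash
python3 look.py s5
```

```text
t 6.68 box xy [-63.9  30.7] z 99.9 yaw err -0.006 F [ 2.3 -4.7 -0.9]
[332.4 166.9 346.  188.7] 0.61
pred top centre -65 55 [[340.3, 170.7], [338.1, 184.6]]
pred top centre -30 55 [[336.1, 179.9], [333.8, 194.1]]
```

View pics/s5.png

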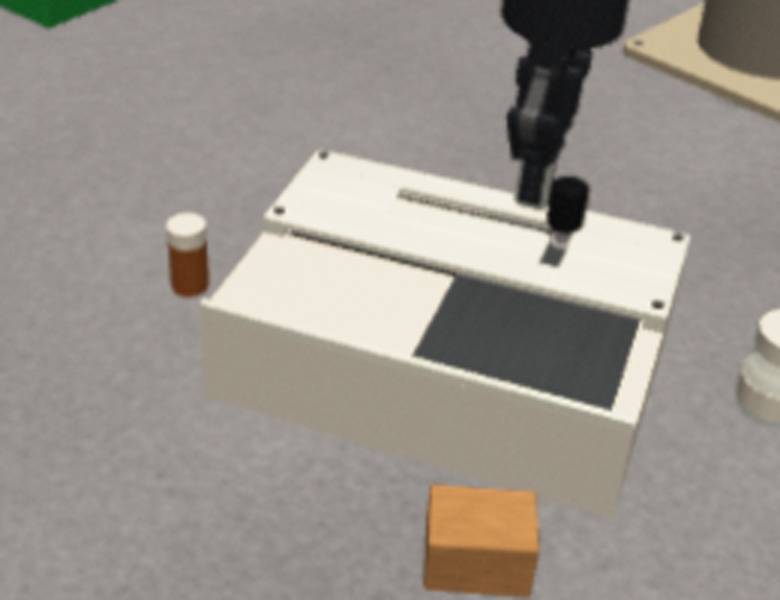

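The cover is shut: firm stop, 10 N, gap gone. Now I'll back off and go round to the front of the knob.

Call:
{"method": "send_rows", "body": {"rows": [[-1,-0.01,0,0,0],[-1,-0.01,0,0,0],[-1,0,-0.015,0,0],[-1,0,-0.015,0,0],[-1,0,-0.015,0,0],[-1,0,0,0,0]]}}

```text
clock: 7.28
eef_pos: [477.0, 59.4, 97.4]
tool_rot: [3.092, 0.018, 1.987]
force: [-1.9, -0.8, -0.2]
width: -0.0
```

```bash
python3 -c "
from bf import *
where()"
```

```text
t 7.28 box xy [-110.8    9.6] z 97.4 yaw err -0.005 F [-1.9 -0.8 -0.2]
```

Call:
{"method": "send_rows", "body": {"rows": [[-1,0.012,0,0,0],[-1,0.012,0,0,0],[-1,0.012,0,0,0],[-1,0.01,0,0,0],[-1,0,0,0,0],[-1,0,0,0,0]]}}

```text
clock: 7.78
eef_pos: [460.4, 104.7, 97.0]
tool_rot: [3.089, 0.016, 1.986]
force: [-0.5, 0.1, -0.3]
width: 0.3
```

```bash
python3 look.py s6
```

```text
t 7.78 box xy [-107.4   57.7] z 97.0 yaw err -0.007 F [-0.5  0.1 -0.3]
[333.4 168.  347.3 188.7] 0.8
pred top centre -65 55 [[340.3, 170.7], [338.1, 184.6]]
pred top centre -30 55 [[336.1, 179.9], [333.8, 194.1]]
```

View pics/s6.png

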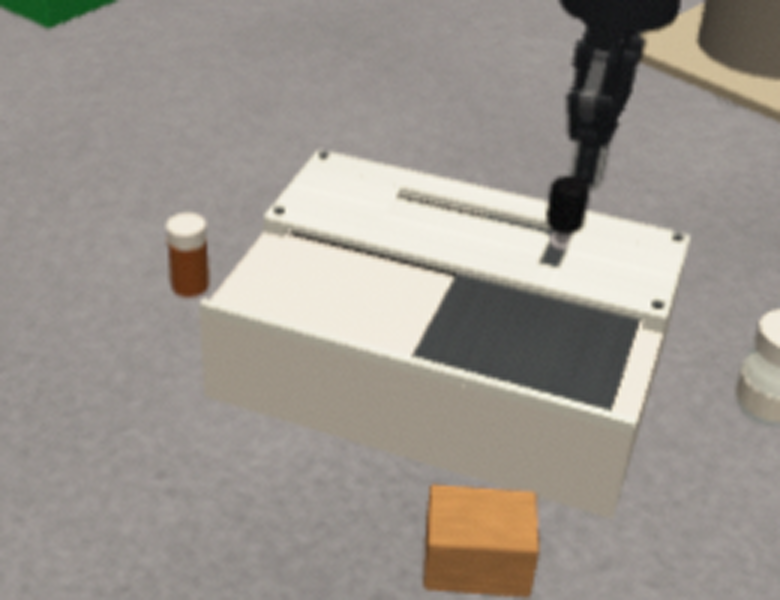

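Call:
{"method": "send_rows", "body": {"rows": [[-1,-0.002,0.006,0,0],[-1,0,0.006,0,0],[-1,0,0.006,0,0],[-1,0,0.006,0,0],[-1,0,0.005,0,0],[-1,0,0,0,0]]}}

```text
clock: 8.38
eef_pos: [489.9, 112.9, 98.1]
tool_rot: [3.093, 0.015, 1.982]
force: [-0.9, -0.1, -0.1]
width: -0.1
```

```bash
python3 look.py s7
```

```text
t 8.38 box xy [-77.1  53.1] z 98.1 yaw err -0.011 F [-0.9 -0.1 -0.1]
pred top centre -65 55 [[340.3, 170.7], [338.1, 184.6]]
pred top centre -30 55 [[336.1, 179.9], [333.8, 194.1]]
```

View pics/s7.png

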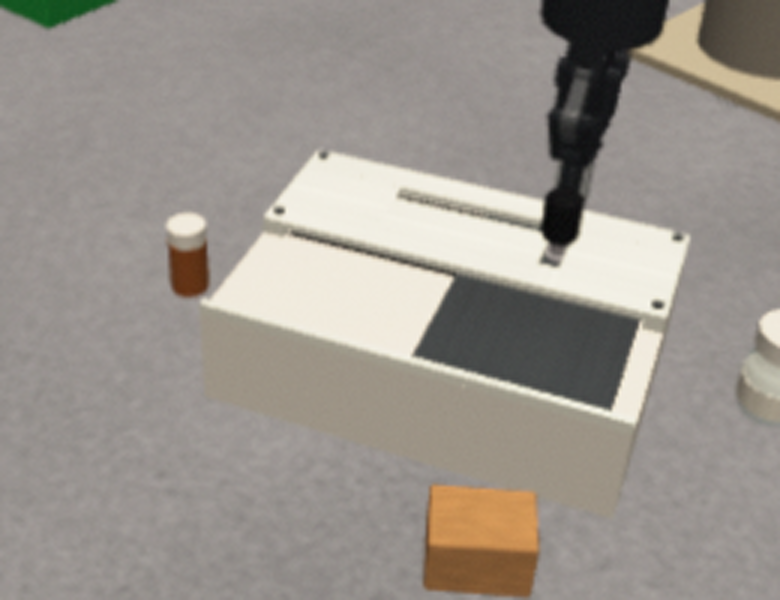

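Call:
{"method": "send_rows", "body": {"rows": [[-1,0.001,0.005,0,0],[-1,0,0.005,0,0],[-1,0,0.004,0,0]]}}

```text
clock: 8.73
eef_pos: [500.6, 117.9, 98.5]
tool_rot: [3.097, 0.016, 1.98]
force: [-2.7, -0.3, -0.6]
width: -0.0
```

```bash
python3 look.py s8
```

```text
t 8.73 box xy [-65.3  53.3] z 98.5 yaw err -0.012 F [-2.7 -0.3 -0.6]
[328.7 174.4 344.7 196.5] 0.59
pred top centre -65 55 [[340.3, 170.7], [338.1, 184.6]]
pred top centre -30 55 [[336.1, 179.9], [333.8, 194.1]]
```

View pics/s8.png

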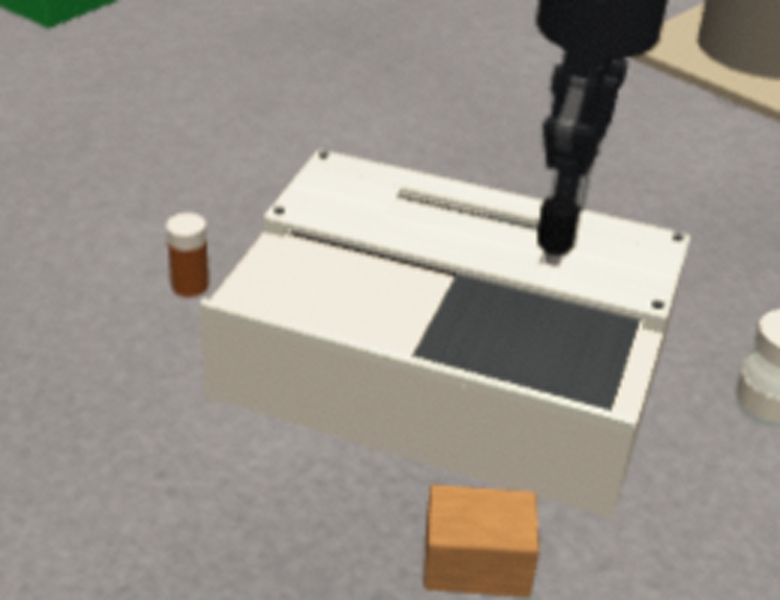

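The knob is rounding into the short leg, now at about (336,182). I'll keep pushing to the stop.

Call:
{"method": "send_rows", "body": {"rows": [[-1,0.001,0.004,0,0],[-1,0,0.004,0,0]]}}

```text
clock: 9.0
eef_pos: [508.1, 121.9, 98.9]
tool_rot: [3.096, 0.016, 1.98]
force: [-1.2, -0.2, -0.9]
width: -0.1
```

Call:
{"method": "send_rows", "body": {"rows": [[-1,0,0.004,0,0],[-1,0,0.003,0,0]]}}

```text
clock: 9.17
eef_pos: [508.5, 122.3, 98.4]
tool_rot: [3.11, 0.014, 1.98]
force: [-7.7, -5.0, 6.4]
width: 0.0
```

```bash
python3 look.py s9
```

```text
t 9.17 box xy [-56.3  54.1] z 98.4 yaw err -0.013 F [-7.7 -5.   6.4]
[330.8 178.4 343.5 195.6] 0.73
pred top centre -65 55 [[340.3, 170.7], [338.1, 184.6]]
pred top centre -30 55 [[336.1, 179.9], [333.8, 194.1]]
```

Call:
{"method": "send_rows", "body": {"rows": [[-1,0,0.004,0,0],[-1,0,0.004,0,0]]}}

```text
clock: 9.43
eef_pos: [508.3, 122.4, 98.0]
tool_rot: [3.126, 0.011, 1.978]
force: [-10.4, -4.4, 7.3]
width: -0.2
```

```bash
python3 look.py s10
```

```text
t 9.43 box xy [-56.4  54.3] z 98.0 yaw err -0.015 F [-10.4  -4.4   7.3]
[328.6 176.6 344.6 198.8] 0.74
pred top centre -65 55 [[340.3, 170.7], [338.1, 184.6]]
pred top centre -30 55 [[336.1, 179.9], [333.8, 194.1]]
```

View pics/s10.png

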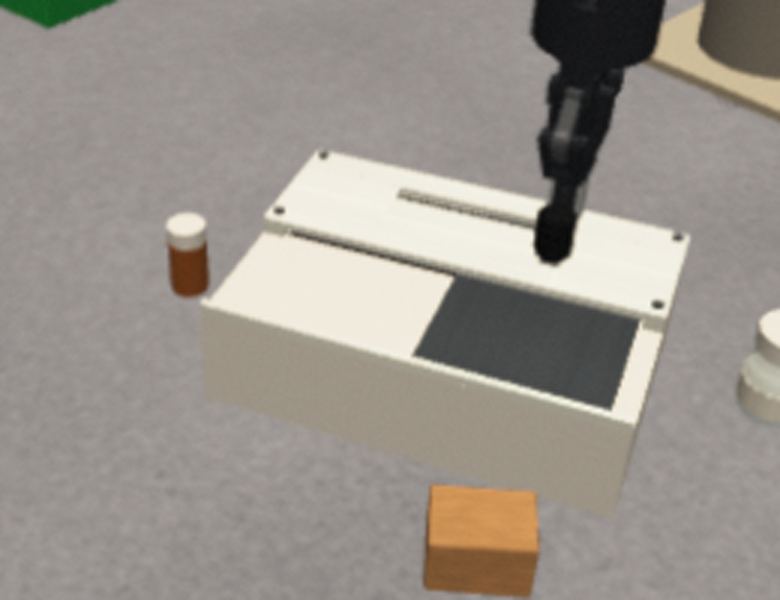

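At the stop with about 11 N. Now I'll back off along -x, rise and check.

Call:
{"method": "send_rows", "body": {"rows": [[-1,0,-0.01,0,0],[-1,0,-0.015,0,0],[-1,0,-0.015,0,0],[-1,0,0,-0.03,0],[-1,0,0,-0.03,0],[-1,0.03,-0.01,-0.03,0],[-1,0.035,-0.01,-0.02,0],[-1,0.035,0,0,0],[-1,0.035,0,0,0],[-1,0.035,0,0,0],[-1,0.035,0,0,0],[-1,0,0,0,0]]}}

```text
clock: 10.53
eef_pos: [378.6, 298.0, 213.1]
tool_rot: [3.1, 0.006, 1.969]
force: [-0.8, 0.2, 0.4]
width: -0.2
```

```bash
python3 look.py s11; python3 - <<'E'
from bf import *
p=get_image("top");cv2.imwrite("pics/t11.png",cv2.resize(p["image"][130:330,120:340],None,fx=3,fy=3,interpolation=2))
E
```

```text
t 10.53 box xy [-102.8  267.5] z 213.1 yaw err -0.024 F [-0.8  0.2  0.4]
[327.9 175.2 343.8 197.7] 0.83
[292.4 271.4 329.1 310.7] 0.17
pred top centre -65 55 [[340.3, 170.7], [338.1, 184.6]]
pred top centre -30 55 [[336.1, 179.9], [333.8, 194.1]]
```

View pics/s11.png

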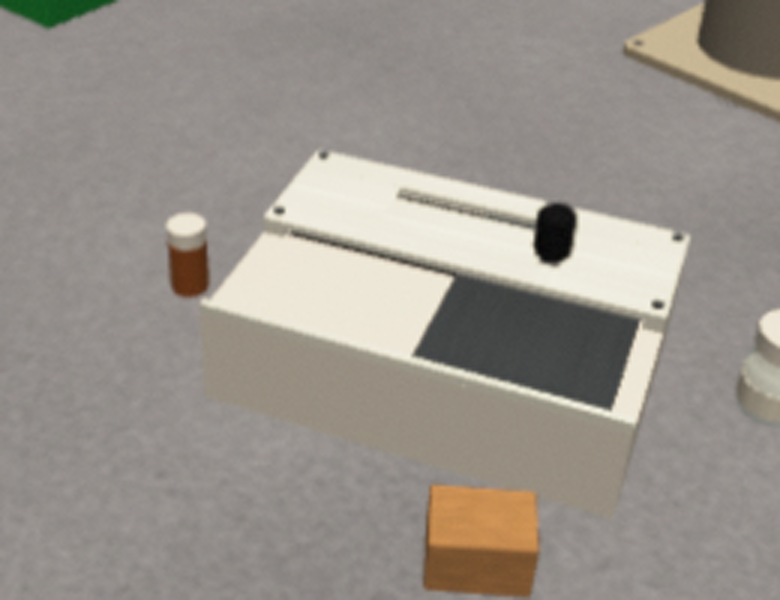

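View pics/t11.png

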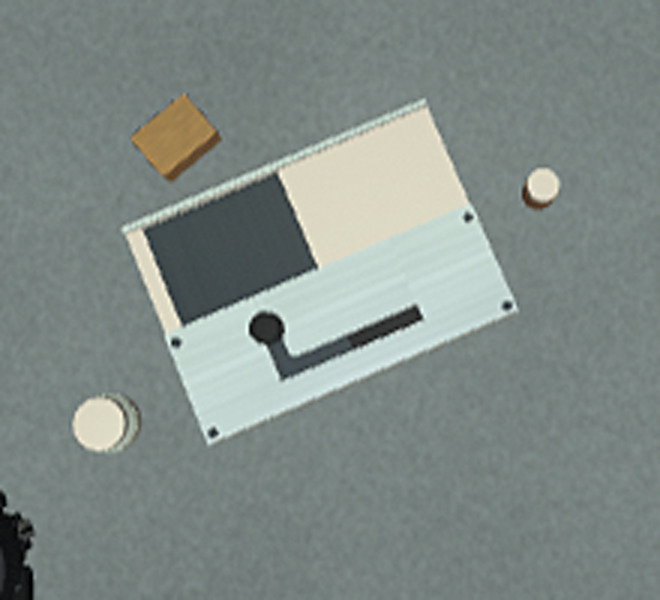

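```bash
python3 - <<'E'
from bf import *
p=get_image("top")
k=ray(p,[(265.5/3-1/3+120,326.5/3-1/3+130)],121)[0];print(k,tobox(k))
k0=ray(p,[(361/3-1/3+120,334/3-1/3+130)],121)[0];print("start",tobox(k0))
print(finish_job())
E
```

```text
[532.02966532 133.33262727 121.        ] [-30.29560233  54.52463559]
start [-64.98798434 -11.57992557]
the job is handed in; nothing more can be done
None
```

The cover is shut and locked: the knob sits at the end of the slot's short leg. I handed the job in with the arm clear of the box, at about 10.6 s.

- **What I did:** With the fingers shut, I pushed the knob's side along +y until it met the firm stop, with about 10 N read at the wrist. I then went round to the front of the knob and pushed it along +x to the stop at the end of the short leg, with about 13 N read at the wrist (11 N sideways, 7 N upward on the tool).
- **Knob position:** The last top image puts the knob at box x -30.3, y 54.5 mm. The target is -30, 55, so it is within measurement error.
- **Cover and surroundings:** The cover fills the compartment opening with no gap. The jar, vial and carton show at the same pixels as at the start.
- **Deviations:** The tool drifted up to about 3° off vertical while pushing, with no visible effect. No check failed. The network did not report the knob in two pictures (the first top view and one scene view mid-push), so I also judged its position by eye in the pictures.

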